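# Open the counterweighted gate and load the setup block

## Robot

A 6-joint arm with a two-finger parallel gripper is mounted at the origin on a cart in front of the work surface, level with it; the furniture and walls round the work are solid. World frame = base frame: x ahead of the robot, y to its left, z up, the work surface at z = 0. Lengths are in m, angles in rad, forces in N, time in s.
With the tool pointing down it reaches from about 0.375 to 0.9 m from the base axis. Payload 3.1 kg.
Tool frame: the origin (TCP) lies on the centre line of the jaws, within the pads' length; the fingertips stand ahead of it and the grasp point (between the pads) lies 3 mm ahead of it (robot.tip_reach is the z of the fingertips in the tool frame, in m); z points along the fingers, y is the line along which they close (so a half turn about z gives the same grasp; the last joint's range is limited). The gripper opens to 87 mm and grips with 3 to 60 N. Pads are 19 mm wide; open, the fingers measure 117 mm over their backs; the gripper's body (75 mm by 190 mm) begins 51 mm behind the grasp point.
Start: joints at [-1.365, 0.527, 1.433, -0, 1.181, -0.178], TCP at [0.234, -0.579, 0.245] pointing down, gripper open.
Joint ranges: [-3.08, 3.08], [-0.75, 2.2], [0.22, 2.44], [-1.43, 4.57], [0, 2.65], [-2.85, 2.85]. Speed limits (rad/s): [2.79, 2.79, 3.14, 3.14, 3.14, 3.14].

## Interface

Orientations are given as a unit quaternion [x, y, z, w].
In Python, from rig import sensors, eyes, ticket, robot gives the robot as it stands.
- The arm moves only by the tool drive_tool, never from a script. Its argument "deltas" is a list that holds one entry, the list of rows, each a list of 6 numbers: the shift along the tool's x, y, z in mm, then the turn, a rotation vector about the tool's x, y, z in rad. A call has 1 to 8 rows; each row shifts and turns the commanded pose from where the row before left it, along the tool's axes as they then stand; what a row does not reach is not made up. A row lasts 1/12 s, in which the tool goes at most 41.7 mm and 7.16 degrees, less where a joint would pass 70% of its speed; a pose out of reach is approached as far as the arm can. A call is refused whole if a number of a shift passes 41.7 or a number of a turn 0.125, either way. A call with a gripper value outside its range is refused whole. "gripper" is the opening in per cent of the stroke, from 0 (shut) to 100 (fully open), set as the call begins (left out, the last holds). The fingers move at their own pace and stop on an object; "squeeze" is the grip in N (left out, the last holds). Time passes only in rows, so rows that do not move let the fingers close. It gives the time, the measured TCP pose, the force, the opening and the grip force at its end, in the units of the state.
- sensors.get_obs(): the state, without advancing time (a new reading comes with each control period).
- eyes.camera(name): name is "side" or "top" or "wrist"; returns a dict with "img" (400x640x3 uint8, red, green, blue), "fov_y" (degrees; the focal length in pixels is half the picture's height over the tangent of half this angle, whatever the lens; pixels are square), "cx", "cy" (the principal point, pixels), "xyz" and "attitude" of the camera in the world; the wrist camera has in their place "hand_eye" (4x4, takes a point from camera to tool coordinates, whose origin is the TCP and whose axes are the flange's). Camera axes: x right, y up, looking along -z (the intrinsics and any distortion apply to the point x, -y, -z); pixel columns grow to the right and rows downward; lengths in m; the calibration is good to about 2 mm. A picture is of the moment at which its call begins: read the wrist's pose just before it. There is no depth.
- ticket.hand_in(): hands the job in; it is judged then, once.
The state is a dict: "time": time; "q": joint angles; "joint_velocities": joint speeds; "joint_torque": joint torques, N m; "position": TCP position; "tool_rot": TCP orientation; "ft_force": force on the tool from outside, world axes, zero at the start; "moment": the same for the moment, N m; "grip_width": finger opening in m; "grip_force": force on a finger pad.
Only numpy, scipy, OpenCV 4.12 (cv2) and the standard library are available. Lean on these libraries where they do the work, as an engineer would, in place of code of your own. Each camera call takes 0.05 s, during which the arm holds its last target. There are 200 camera calls.

## Task

Lift the yellow counterweighted gate arm past its balance point and ease it back until its stop screw lies on the brass rest pad and it stays open by itself: do not let it slam onto the pad or force it against it. Then, keeping it down in its channel, slide the setup block under the raised gate until it sits flush against the brass end stop, pushing gently. Leave the gate open and the block home, and leave the other things on the bench alone.

Things in the scene. Friction and masses are not known exactly. Their poses are not given: they have to be found in the camera images.
- fixture: dark steel base plate 270x130x10 mm on the bench; origin at bench height on its centre line, plate from x = -120 to +150 mm. +x runs along the channel from its open near end to the end stop, +y is left looking along +x, z up. Blue cheeks at y = +-36 mm, x = 78 to 178 mm, rise to z = 168 mm at the back and carry the rest pad
- channel (a point): point on the plate's top (10 mm above the bench) on the channel's centre line, at the fixture's x = -120 mm, the open near end. Two aluminium rails, 10 mm high and 12 mm wide, run along +x from here for 165 mm, 74 mm apart inside. Axes as the fixture's
- hinge (a point): centre of the gate arm's hinge axis, which runs along the fixture's y; at (100, 0, 70) mm in the fixture's frame; axes as the fixture's
- gate_arm (a joint): angle of the yellow arm: 0 = closed, level over the channel towards -x; grows as the handle rises and swings back, 1.57 = upright. Below its balance point (1.2 to 1.4 rad, differs) it falls shut, beyond it falls open onto the rest pad, at 1.67 to 2.0 rad as the stop screw is set. Closed it weighs about 5 N at the handle; little friction; the dark counterweight sits behind the hinge
- gate_edge (a point): middle of the lower edge of the steel gate plate (60 mm wide, 8 mm thick) that hangs under the arm and bars the channel while the arm is down; 120 mm from the hinge along the arm, 54 mm below the beam's centre line, 6 mm above the base plate when closed. Axes turn with the arm
- grip_left (a point): centre of the left red sleeve (15 mm diameter, 58 mm long) of the arm's T-handle, a round bar 150 mm long parallel to the hinge axis, 160 mm from it. The sleeve's centre is 45 mm to the fixture's +y side of the arm's centre line (beam 20 mm wide; hub 28 mm diameter, 24 mm wide at the handle's middle). Axes turn with the arm; y along the bar
- grip_right (a point): the same for the right red sleeve, 45 mm to the fixture's -y side
- rest_pad: brass rest pad 6x40x24 mm on the frame at the back, facing the fixture's -x; origin at the middle of that face, 52 mm behind and 82 mm above the hinge axis; rigid. The black ball end (12 mm) of a stop screw in the arm's back, 90 mm from the hinge, comes to rest on it; how far that screw sticks out of the beam (9 to 34 mm) differs each time and is not in the state
- gauge_block: ground steel setup block with holes, 46x70x25 mm (x, y, z), 0.78 kg, lying in the channel in front of the gate, 70 mm side across it (2 mm play each side). Origin at the centre of its underside, x along the fixture's x. Sliding it takes 5 to 11 N
- end_stop: brass end stop fixed on the base plate at the end of the channel, 14x60x24 mm, rigid; origin at the bottom middle of the face the block comes against (facing the fixture's -x), axes as the fixture's. The block is home when its origin is 23 mm in front of this
- turned_part_0: bystander: turned steel flange with hub, 59 mm diameter, 31 mm high; origin at the centre of its underside
- brass_bar: bystander: square brass bar 16x105x16 mm lying along its y; origin at the centre of its underside
- collet_nut: bystander: steel collet nut 50 mm diameter, 20 mm high; origin at the centre of its underside
- grease_tin: bystander: round white tin with green lid, 70 mm diameter, 47 mm high; origin at the centre of its underside
Not all that is in view belongs to the job. What is shaped like the gauge_block but red is not meant.

How it is judged:
On the way:
1. the gate arm stands open past its balance point, at rest and let go, with the block not yet home (value of joint gate_arm above 1.6 rad and velocity of joint gate_arm between -0.05 and 0.05 rad/s and contact force between the fingers and anything else below 0.3 N and x of gauge_block in the frame of end_stop below -0.03 m), for 0.2 s.
At the end, for the whole second after the job is handed in: The gate arm rests open by itself (joint beyond 1.6 rad, still), and the setup block lies at rest flat in the channel against the end stop: gap at most 1.7 mm, within 0.06 rad of square to it (value of joint gate_arm above 1.6 rad and velocity of joint gate_arm between -0.05 and 0.05 rad/s and x of gauge_block in the frame of end_stop above -0.0247 m and y of gauge_block in the frame of end_stop between -0.006 and 0.006 m and z of gauge_block in the frame of end_stop below 0.004 m and angle between the x axis of gauge_block and the x axis of end_stop, either way round below 0.06 rad and linear speed of gauge_block below 0.01 m/s); the robot touches nothing.
It fails at once if the arm is let go and falls open on its own: faster than 1.5 rad/s beyond 1.55 rad (value of joint gate_arm above 1.55 rad and velocity of joint gate_arm above 1.5 rad/s and contact force between the fingers and anything else below 1 N).
It fails at once if the arm is slammed or forced onto its rest pad (more than 35 N) (contact force between rest_pad and anything else above 35 N).
It fails at once if the block is pushed against the end stop with more than 25 N (contact force between gauge_block and end_stop above 25 N).
It fails at once if the block is lifted out of its channel (z of gauge_block in the frame of fixture above 0.022 m).
It fails at once if a bystander is moved more than 20 mm (distance of any of turned_part_0, brass_bar, collet_nut, grease_tin from where it was at the start of the episode above 0.02 m).
It also fails if it takes over 70 s, if anything falls off the work surface, if the arm or the gripper's body presses on something with over 40 N, if the wrist force passes 120 N, or if a joint passes its speed limit or range.

## Working session

There is one attempt and no reset: what is moved stays moved. The work goes in short steps, Python scripts to look and compute and a tool call to move; the robot and the scene stay as the last step left them, time stands still between calls to the robot, and variables do not carry over. Pictures are saved under pics/ and viewed, at most 10 in all, crops included, and the job is handed in when it is done.

Besides the shell and the picture viewer there is one more tool, called after ">>>" by a JSON object that holds its "name" and its "arguments", one argument or row to a line. drive_tool: Moves the arm, as the interface text tells. Its arguments: {"type":"object","properties":{"deltas":{"type":"array"},"gripper":{"type":"number"},"squeeze":{"type":"number"}},"required":["deltas"]}

```bash
mkdir -p pics; ls
python3 - <<'E'
from rig import sensors, eyes, robot
import cv2
o=sensors.get_obs(); print(o); print(robot.tip_reach)
for n in ["side","top"]:
    c=eyes.camera(n); cv2.imwrite(f"pics/{n}0.png",c["img"][:,:,::-1]); print(n,{k:v for k,v in c.items() if k!="img"})
c=eyes.camera("wrist");print({k:v for k,v in c.items() if k!="img"})
E
```

```text
pics
{'time': 0.0, 'q': array([-1.36548777e+00,  5.28476226e-01,  1.43388037e+00,  8.60693936e-06,
        1.18138975e+00, -1.78532825e-01]), 'joint_velocities': array([-0.00121026,  0.0004974 ,  0.00023497,  0.00013011,  0.00042677,
       -0.00044943]), 'joint_torque': array([-1.54329937e-03, -4.40043175e+01, -1.76593924e+01,  6.32314011e-02,
        5.82140533e-02, -1.76581066e-04]), 'position': array([ 0.23392413, -0.57884662,  0.24357238]), 'tool_rot': array([ 9.81639428e-01,  1.90742954e-01, -1.04370980e-05, -1.07680491e-03]), 'ft_force': array([ 0.31844106, -0.05887094,  0.13938406]), 'moment': array([ 0.04379622, -0.01442367,  0.00368198]), 'grip_force': 0.0, 'grip_width': 0.08713035495981444}
0.022
side {'fov_y': 44.863836495653274, 'cx': 318.6277007355157, 'cy': 206.720165253721, 'xyz': array([0.36319382, 1.28178566, 0.72990396]), 'attitude': array([-0.03584825,  0.52072173,  0.85122907, -0.0545239 ])}
top {'fov_y': 53.386869302237386, 'cx': 314.8558206234604, 'cy': 202.24668873974812, 'xyz': array([0.41301051, 0.07879941, 1.0297709 ]), 'attitude': array([ 0.05741928, -0.04674517, -0.69784781,  0.71240884])}
{'fov_y': 70.92621524257578, 'cx': 317.878385280527, 'cy': 198.48922162641065, 'hand_eye': array([[ 1.80005854e-03,  9.67260299e-01,  2.53779971e-01,
         6.82998460e-02],
       [ 9.99997783e-01, -2.01833464e-03,  5.99733768e-04,
         1.95754890e-04],
       [ 1.09231157e-03,  2.53778329e-01, -9.67261788e-01,
        -1.40457654e-01],
       [ 0.00000000e+00,  0.00000000e+00,  0.00000000e+00,
         1.00000000e+00]])}
```

View pics/top0.png

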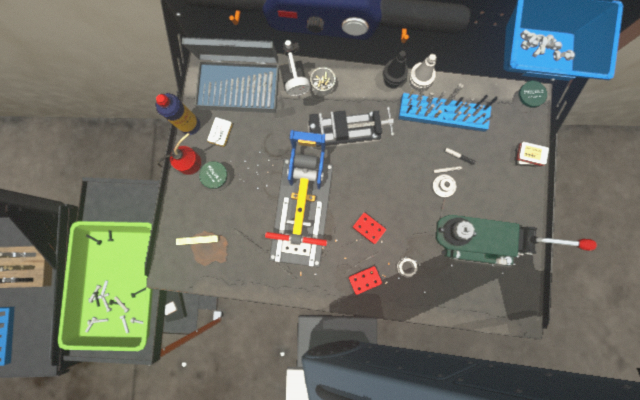

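View pics/side0.png

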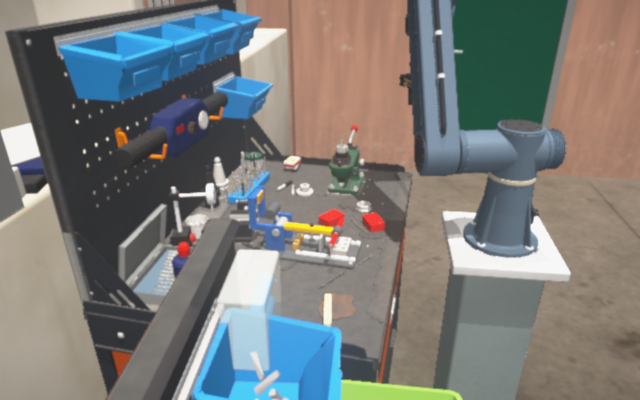

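The top view shows the fixture at about (300,205): its red T-handle runs from (265,238) to (327,241), the yellow beam is above it, and the steel block with holes is in the channel at about (298,250). The red look-alikes at (369,228) and (366,280) aren't the block. The side view shows the same gate closed at about (300,228).

```bash
cat > h.py <<'E'
import numpy as np, cv2
from scipy.spatial.transform import Rotation as R
from rig import sensors, eyes
def cam(n):
    o=sensors.get_obs(); c=eyes.camera(n); c["f"]=200/np.tan(np.radians(c["fov_y"]/2))
    if n=="wrist":
        H=c["hand_eye"]; T=R.from_quat(o["tool_rot"]).as_matrix()
        c["R"]=T@H[:3,:3]; c["xyz"]=o["position"]+T@H[:3,3]
    else: c["R"]=R.from_quat(c["attitude"]).as_matrix()
    return c
def ray(c,u,v):
    d=c["R"]@np.array([(u-c["cx"])/c["f"],-(v-c["cy"])/c["f"],-1]); return c["xyz"],d/np.linalg.norm(d)
def onz(c,u,v,z):
    p,d=ray(c,u,v); return p+d*(z-p[2])/d[2]
def proj(c,P):
    q=c["R"].T@(np.asarray(P)-c["xyz"]); return np.array([c["cx"]-c["f"]*q[0]/q[2], c["cy"]+c["f"]*q[1]/q[2]])
def blobs(img,lo,hi,amin=20):
    h=cv2.cvtColor(img,cv2.COLOR_RGB2HSV); m=cv2.inRange(h,lo,hi)
    n,l,s,ce=cv2.connectedComponentsWithStats(m)
    return [(s[i].tolist(),ce[i].round(1).tolist(),cv2.minAreaRect(np.argwhere(l==i)[:,::-1].astype(np.float32))) for i in range(1,n) if s[i][4]>=amin]
E
python3 - <<'E'
from h import *
c=cam("top"); im=c["img"]
for nm,lo,hi in [("red",(0,150,80),(6,255,255)),("red2",(174,150,80),(180,255,255)),("yel",(20,150,120),(32,255,255)),("blue",(100,150,80),(120,255,255))]:
    for b in blobs(im,lo,hi): 
        if 240<b[1][0]<400 and b[1][1]>110: print(nm,b)
cv2.imwrite("pics/crop.png",cv2.resize(im[120:300,250:400][:,:,::-1],None,fx=3.3,fy=3.3,interpolation=cv2.INTER_CUBIC))
s=cam("side");
for b in blobs(s["img"],(0,150,80),(6,255,255),10)+blobs(s["img"],(20,150,120),(32,255,255)): print("side",b)
E
```

```text
red ([353, 213, 33, 31, 515], [368.9, 227.8], ((368.95001220703125, 227.84999084472656), (27.9781494140625, 18.9444522857666), 37.87498474121094))
red ([265, 232, 24, 8, 125], [276.5, 235.9], ((276.6385192871094, 235.892333984375), (23.318531036376953, 5.581562519073486), 7.125016689300537))
red ([303, 237, 23, 9, 120], [314.6, 240.9], ((314.2300109863281, 240.8899688720703), (22.485998153686523, 5.374011516571045), 8.130102157592773))
red ([349, 266, 33, 29, 541], [364.9, 280.1], ((364.8196716308594, 280.01641845703125), (19.6973819732666, 28.85895347595215), 66.37062072753906))
yel ([293, 178, 16, 57, 471], [300.3, 205.7], ((300.1097717285156, 206.01219177246094), (10.15970230102539, 56.32008361816406), 6.34019136428833))
blue ([291, 131, 33, 12, 208], [307.3, 136.2], ((307.10772705078125, 136.63848876953125), (32.86920166015625, 7.442084312438965), 7.125016689300537))
blue ([289, 150, 5, 29, 42], [291.1, 163.6], ((290.9999694824219, 163.99998474121094), (1.4142135381698608, 28.284271240234375), 8.130102157592773))
blue ([318, 152, 5, 30, 44], [320.4, 166.8], ((320.3499755859375, 1
[... 155 characters left out ...]
90.0))
side ([319, 209, 25, 17, 327], [331.9, 217.9], ((331.0, 217.0), (16.0, 24.0), 90.0))
side ([363, 213, 22, 19, 309], [373.6, 221.7], ((373.70001220703125, 221.6000213623047), (18.23310661315918, 20.34169578552246), 82.87498474121094))
side ([190, 233, 5, 9, 33], [191.6, 237.2], ((192.0, 237.0), (8.0, 4.0), 90.0))
side ([330, 233, 8, 11, 51], [333.5, 238.0], ((332.9000244140625, 238.2000274658203), (5.366562843322754, 10.28591251373291), 26.56505012512207))
side ([178, 242, 11, 14, 138], [183.1, 248.5], ((183.0, 248.5), (13.0, 10.0), 90.0))
side ([285, 223, 48, 12, 339], [308.5, 227.9], ((308.2692565917969, 227.84616088867188), (47.38126754760742, 7.566117763519287), 7.125016689300537))
```

View pics/crop.png

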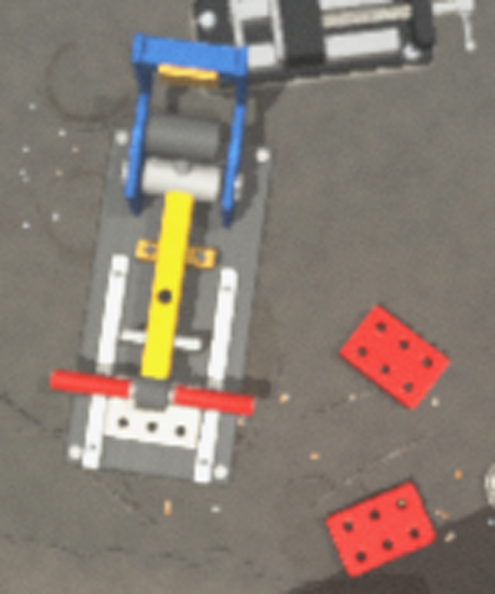

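The crop confirms the block. It is the white-steel one with three holes between the rails at crop (150,428), in line with the gate. The two at crop (395,355) and (380,528) are red, so they're the decoys. The brass end stop is at crop (175,255).

Run:
```python
from h import *
c=cam("top")
L=onz(c,276.5,235.9,.072);Rr=onz(c,314.6,240.9,.072)
print("L,R",L,Rr,np.linalg.norm(L-Rr))
e=(L-Rr)[:2]; e/=np.linalg.norm(e); ex=np.array([e[1],-e[0]]); yaw=np.arctan2(ex[1],ex[0])
a=onz(c,265.3,234.5,.072);b=onz(c,326,242.3,.072);print("ends",a,b,np.linalg.norm(a-b))
hub=(L+Rr)[:2]/2; hinge=hub+.16*ex; O=hinge-.1*ex
print("yaw",yaw,"hub",hub,"hinge",hinge,"O",O)
B=np.array([ex,e])
def f(u,v,z): return (B@(onz(c,250+u/3.3,120+v/3.3,z)[:2]-O)).round(4)
print("rail near ends",f(92,468,.02),f(203,481,.02),"far",f(120,256,.02),f(229,269,.02))
print("block near",f(105,437,.035),f(195,447,.035), "stop front",f(175,264,.034))
s=cam("side")
d=[]
p1,d1=ray(c,276.5,235.9);p2,d2=ray(s,333.5,238)
print("proj left sleeve in side",proj(s,L), proj(s,Rr))
# yellow beam mid: both views
p1,d1=ray(c,300.3,205.7);p2,d2=ray(s,308.5,227.9)
t=np.linalg.lstsq(np.c_[d1,-d2],p2-p1,rcond=None)[0];print("beam",p1+t[0]*d1,p2+t[1]*d2,"fix",B@((p1+t[0]*d1)[:2]-O))
h=np.append(hub+.05*e,.07)
o=sensors.get_obs();T=R.from_quat(o["tool_rot"]).as_matrix();print(T.round(3)); print("target",h,"delta tool",T.T@(h-o["position"])*1000)
```

```text
L,R [0.47141172 0.18540258 0.072     ] [0.4613412  0.09342917 0.072     ] 0.0925230978444228
ends [0.47421618 0.21254277 0.072     ] [0.45856962 0.06602556 0.072     ] 0.1473502927010189
yaw -0.10905934371447862 hub [0.46637646 0.13941588] hinge [0.62542589 0.12200095] O [0.52601999 0.13288528]
rail near ends [-0.1214  0.0395] [-0.1201 -0.0456] far [0.0433 0.0414] [ 0.044  -0.0442]
block near [-0.0971  0.0316] [-0.0956 -0.0366] stop front [ 0.0405 -0.0029]
proj left sleeve in side [333.08830789 238.71038528] [340.05995322 222.22493864]
beam [0.54638985 0.130245   0.06867616] [0.5454357  0.13017228 0.06853986] fix [ 0.02053621 -0.00040748]
[[ 0.927  0.375 -0.   ]
 [ 0.375 -0.927  0.001]
 [ 0.    -0.001 -1.   ]]
target [0.47181862 0.18911882 0.07      ] delta tool [ 508.25914434 -623.40397154  174.65973697]
```

Run:
```python
from h import *
c=cam("top");s=cam("side")
for a,b in [((355,27),(203,120)),((467,15),(228,100)),((424,70),(218,165))]:
    p1,d1=ray(c,*a);p2,d2=ray(s,*b)
    t=np.linalg.lstsq(np.c_[d1,-d2],p2-p1,rcond=None)[0];print(p1+t[0]*d1,p2+t[1]*d2)
for u,v,z in [(330,35,.3),(330,35,.4),(360,108,.05),(390,120,.05),(240,40,.1)]: print(u,v,z,onz(c,u,v,z))
```

```text
[0.8544177  0.0215965  0.33091156] [0.85558842 0.02182622 0.33163219]
[ 0.87056486 -0.18417284  0.34775062] [ 0.84738188 -0.18801668  0.3336797 ]
[ 0.88022152 -0.16502976  0.11387584] [ 0.89374723 -0.1627141   0.12015902]
330 35 0.3 [0.85617905 0.06831854 0.3       ]
330 35 0.4 [0.79545197 0.06975472 0.4       ]
360 108 0.05 [ 0.80617485 -0.0158064   0.05      ]
390 120 0.05 [ 0.77519542 -0.09272032  0.05      ]
240 40 0.1 [0.9609833 0.2921687 0.1      ]
```

>>> {"name": "drive_tool", "arguments": {
  "deltas": [
    [[23,-28,0,0,0,0],[23,-28,0,0,0,0],[23,-28,0,0,0,0],[23,-28,0,0,0,0],[23,-28,0,0,0,0],[23,-28,0,0,0,0],[23,-28,0,0,0,0],[23,-28,0,0,0,0]]
  ],
  "gripper": 60
}}

```text
time: 1.12
position: [0.321, -0.3014, 0.2448]
tool_rot: [0.982, 0.19, 0.0, 0.0]
ft_force: [0.0, -0.3, 0.4]
grip_width: 0.053
grip_force: 0.0
```

>>> {"name": "drive_tool", "arguments": {
  "deltas": [
    [[23,-28,0,0,0,0],[23,-28,0,0,0,0],[23,-28,0,0,0,0],[23,-28,0,0,0,0],[23,-28,0,0,0,0],[23,-28,0,0,0,0],[23,-28,0,0,0,0],[23,-28,0,0,0,0]]
  ]
}}

```text
time: 1.78
position: [0.4079, -0.0246, 0.2449]
tool_rot: [0.982, 0.191, 0.0, 0.0]
ft_force: [0.6, 0.1, 0.9]
grip_width: 0.0521
grip_force: 0.0
```

>>> {"name": "drive_tool", "arguments": {
  "deltas": [
    [[23,-28,0,0,0,0],[23,-28,0,0,0,0],[23,-28,0,0,0,0],[23,-28,0,0,0,0],[23,-28,0,0,0,0],[23,-28,0,0,0,0],[0,0,0,0,0,-0.12],[0,0,0,0,0,-0.12]]
  ]
}}

```text
time: 2.45
position: [0.4731, 0.1835, 0.2446]
tool_rot: [0.95, 0.312, 0.001, 0.0]
ft_force: [-0.8, -0.2, 0.0]
grip_width: 0.052
grip_force: 0.0
```

>>> {"name": "drive_tool", "arguments": {
  "deltas": [
    [[0,0,10,0,0,-0.12],[0,0,10,0,0,-0.12],[0,0,10,0,0,-0.12],[0,0,10,0,0,-0.12],[0,0,10,0,0,-0.12],[0,0,10,0,0,-0.12],[0,0,0,0,0,-0.118],[0,0,0,0,0,0]]
  ]
}}

```text
time: 3.12
position: [0.4722, 0.1811, 0.184]
tool_rot: [0.744, 0.668, -0.001, -0.0]
ft_force: [1.0, 0.8, 0.2]
grip_width: 0.0522
grip_force: 0.0
```

Run:
```python
from h import *
c=cam("wrist"); cv2.imwrite("pics/w1.png",c["img"][:,:,::-1])
for z,lo,hi in [(.07,(0,150,80),(6,255,255)),(.08,(20,150,120),(32,255,255))]:
    for b in blobs(c["img"],lo,hi,300): print(b, onz(c,*b[2][0],z))
o=sensors.get_obs();T=R.from_quat(o["tool_rot"]).as_matrix();print(o["q"],o["position"],T.round(3)); h=np.array([.4718,.189,.073]);print("delta tool",T.T@(h-o["position"])*1000)
```

```text
([310, 167, 16, 60, 654], [317.5, 199.6], ((317.5, 196.5), (59.0, 15.0), 90.0)) [0.47154314 0.18512031 0.07      ]
([310, 274, 15, 24, 343], [316.7, 285.4], ((317.0, 285.5), (23.0, 14.0), 90.0)) [0.46117737 0.0921142  0.07      ]
[1.44913814e-01 4.57094716e-01 1.78901345e+00 1.54575718e-05
 8.95616315e-01 2.56404576e-01] [0.47266404 0.18115832 0.18444899] [[ 0.111  0.994 -0.   ]
 [ 0.994 -0.111 -0.   ]
 [-0.    -0.    -1.   ]]
delta tool [  7.69926669  -1.716659   111.44905136]
```

View pics/w1.png

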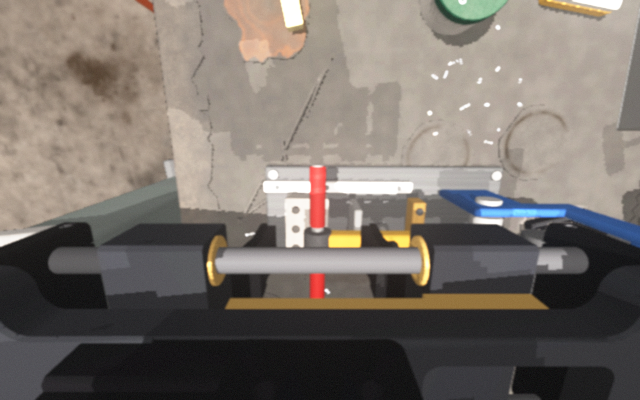

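The wrist view shows the left sleeve at (317,196), running between the opened fingers, which agrees with the top view. I'll go down and grip it.

>>> {"name": "drive_tool", "arguments": {
  "deltas": [
    [[4,-1,20,0,0,0],[4,-1,20,0,0,0],[0,0,20,0,0,0],[0,0,20,0,0,0],[0,0,20,0,0,0],[0,0,11,0,0,0],[0,0,0,0,0,0],[0,0,0,0,0,0]]
  ]
}}

```text
time: 3.83
position: [0.4717, 0.1893, 0.0735]
tool_rot: [0.745, 0.667, -0.0, -0.0]
ft_force: [-0.2, 0.7, 0.5]
grip_width: 0.0519
grip_force: 0.0
```

>>> {"name": "drive_tool", "arguments": {
  "deltas": [
    [[0,0,0,0,0,0],[0,0,0,0,0,0],[0,0,0,0,0,0],[0,0,0,0,0,0],[0,0,0,0,0,0],[0,0,0,0,0,0]]
  ],
  "gripper": 0,
  "squeeze": 22
}}

```text
time: 4.33
position: [0.4716, 0.1894, 0.0739]
tool_rot: [0.745, 0.667, 0.0, 0.0]
ft_force: [0.7, 0.1, 0.5]
grip_width: 0.0201
grip_force: 0.0
```

>>> {"name": "drive_tool", "arguments": {
  "deltas": [
    [[0,0,0,0,0,0],[0,0,0,0,0,0],[0,0,0,0,0,0],[0,0,0,0,0,0]]
  ]
}}

```text
time: 4.67
position: [0.4723, 0.1893, 0.0738]
tool_rot: [0.745, 0.668, 0.001, 0.001]
ft_force: [1.1, -1.8, 1.9]
grip_width: 0.0146
grip_force: 22.0
```

>>> {"name": "drive_tool", "arguments": {
  "deltas": [
    [[0,0.2,-8,0,0,0],[0,0.6,-8,0,0,0],[0,1,-8,0,0,0],[0,1.4,-8,0,0,0],[0,1.8,-8,0,0,0],[0,2.1,-7.5,0,0,0],[0,2.6,-7.5,0,0,0],[0,2.9,-7.5,0,0,0]]
  ]
}}

```text
time: 5.33
position: [0.484, 0.188, 0.1366]
tool_rot: [0.745, 0.668, -0.0, -0.0]
ft_force: [4.9, -0.1, -8.6]
grip_width: 0.0143
grip_force: 22.0
```

>>> {"name": "drive_tool", "arguments": {
  "deltas": [
    [[0,3.3,-7.3,0,0,0],[0,3.7,-7.1,0,0,0],[0,4,-7,0,0,0],[0,4.3,-6.6,0,0,0],[0,4.7,-6.5,0,0,0],[0,5,-6.3,0,0,0],[0,5.3,-6,0,0,0],[0,5.6,-5.7,0,0,0]]
  ]
}}

```text
time: 6.0
position: [0.5158, 0.1843, 0.1888]
tool_rot: [0.745, 0.668, -0.004, -0.003]
ft_force: [-7.6, 2.6, 1.7]
grip_width: 0.014
grip_force: 22.0
```

>>> {"name": "drive_tool", "arguments": {
  "deltas": [
    [[0,5.9,-5.4,0,0,0],[0,6.1,-5.1,0,0,0],[0,6.4,-4.8,0,0,0],[0,6.7,-4.5,0,0,0],[0,6.8,-4.1,0,0,0],[0,7,-3.9,0,0,0],[0,7.2,-3.4,0,0,0],[0,7.4,-3.1,0,0,0]]
  ]
}}

```text
time: 6.67
position: [0.5702, 0.1782, 0.2262]
tool_rot: [0.744, 0.668, -0.002, -0.001]
ft_force: [-7.1, -0.1, 12.7]
grip_width: 0.0143
grip_force: 22.0
```

>>> {"name": "drive_tool", "arguments": {
  "deltas": [
    [[0,7.5,-3.8,0,0,0],[0,7.6,-3.4,0,0,0],[0,7.7,-2.8,0,0,0],[0,7.9,-2.2,0,0,0],[0,7.9,-1.5,0,0,0],[0,8,-0.8,0,0,0],[0,0,0,0,0,0]]
  ],
  "squeeze": 14
}}

```text
time: 7.25
position: [0.6221, 0.1723, 0.2374]
tool_rot: [0.745, 0.667, 0.001, 0.002]
ft_force: [0.9, -2.2, 2.0]
grip_width: 0.0142
grip_force: 14.0
```

Run:
```python
from h import *
s=cam("side"); cv2.imwrite("pics/s1.png",cv2.resize(s["img"][100:300,200:440][:,:,::-1],None,fx=3,fy=3,interpolation=cv2.INTER_CUBIC))
o=sensors.get_obs();print(o["position"],o["ft_force"],o["grip_width"])
```

```text
[0.62109573 0.17246262 0.2373546 ] [-0.25324962 -2.88300745  1.74926972] 0.01427976144628271
```

View pics/s1.png

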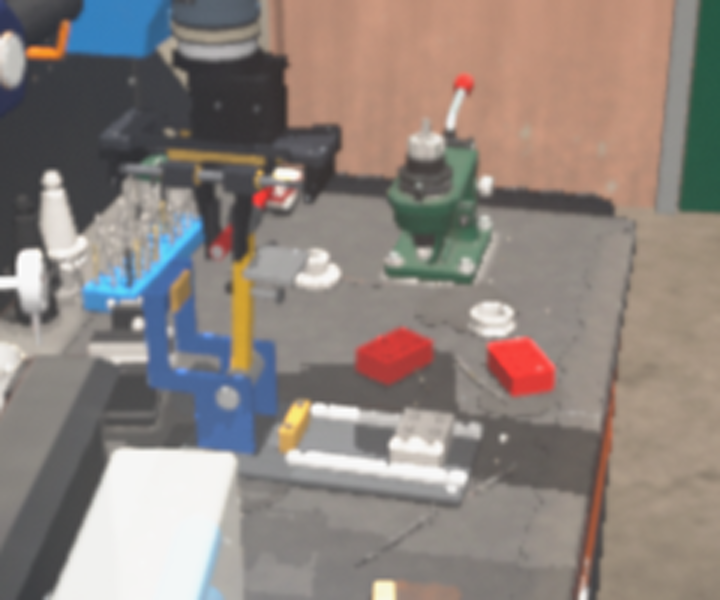

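The arm stands upright with the handle between the fingertips at crop (222,240), and the block is still at the near end at crop (420,437). Next I'll loosen the jaws into a cage and ease the arm back on the rear finger.

>>> {"name": "drive_tool", "arguments": {
  "deltas": [
    [[0,0,0,0,0,0],[0,0,0,0,0,0],[0,0,0,0,0,0],[0,0,2,0,0,0],[0,0,2,0,0,0],[0,0,0,0,0,0]]
  ],
  "gripper": 29
}}

```text
time: 7.8
position: [0.619, 0.1736, 0.233]
tool_rot: [0.745, 0.668, 0.0, -0.0]
ft_force: [1.3, -0.0, 0.3]
grip_width: 0.0252
grip_force: 0.5
```

>>> {"name": "drive_tool", "arguments": {
  "deltas": [
    [[0,3,0,0,0,0],[0,3,0,0,0,0],[0,3,0,0,0,0],[0,3,0,0,0,0],[0,3,0,0,0,0],[0,0,0,0,0,0],[0,0,0,0,0,0],[0,0,0,0,0,0]]
  ]
}}

```text
time: 8.47
position: [0.6342, 0.1714, 0.2334]
tool_rot: [0.745, 0.668, 0.0, 0.0]
ft_force: [2.0, -0.8, -0.5]
grip_width: 0.0251
grip_force: 0.7
```

```bash
cat > beam.py <<'E'
from h import *
s=cam("side"); F=[]
h=cv2.cvtColor(s["img"],cv2.COLOR_RGB2HSV); m=cv2.inRange(h,(20,150,100),(32,255,255))[170:225,255:300]
pt=np.argwhere(m>0)[:,::-1].astype(np.float32)
vx,vy,x0,y0=cv2.fitLine(pt,cv2.DIST_HUBER,0,.01,.01).ravel()
up=pt[pt[:,1]<np.percentile(pt[:,1],25)]
F=[]
for i in range(6): cam("side"); F.append(sensors.get_obs()["ft_force"])
o=sensors.get_obs();print("n",len(pt),"top centroid",up.mean(0).round(2),"slope",round(float(vx/vy),3),"F",np.mean(F,0).round(2),np.std(F,0).round(2),"pos",o["position"].round(4),o["grip_width"])
E
python3 beam.py
```

```text
n 188 top centroid [20.13 20.15] slope 0.17 F [ 1.31 -0.41 -0.46] [0.34 0.35 0.34] pos [0.634  0.1715 0.2334] 0.02518393734109077
```

>>> {"name": "drive_tool", "arguments": {
  "deltas": [
    [[0,2,0.1,0,0,0],[0,2,0.1,0,0,0],[0,2,0.1,0,0,0],[0,0,0,0,0,0],[0,0,0,0,0,0]]
  ]
}}

```text
time: 9.23
position: [0.6404, 0.1708, 0.233]
tool_rot: [0.745, 0.667, 0.0, 0.0]
ft_force: [1.7, 0.5, -1.2]
grip_width: 0.0254
grip_force: 0.8
```

```bash
python3 beam.py
```

```text
n 174 top centroid [19.63 23.49] slope 0.208 F [ 1.68 -0.22 -1.04] [0.82 0.29 0.48] pos [0.64   0.1709 0.2331] 0.025448469754117617
```

>>> {"name": "drive_tool", "arguments": {
  "deltas": [
    [[0,2,0.3,0,0,0],[0,2,0.3,0,0,0],[0,2,0.3,0,0,0],[0,0,0,0,0,0],[0,0,0,0,0,0]]
  ]
}}

```text
time: 10.0
position: [0.6463, 0.1701, 0.2321]
tool_rot: [0.745, 0.667, 0.0, 0.0]
ft_force: [1.7, -0.1, -1.2]
grip_width: 0.0253
grip_force: 0.9
```

```bash
python3 beam.py
```

```text
n 177 top centroid [18.31 23.64] slope 0.246 F [ 1.45 -0.48 -0.8 ] [0.43 0.51 0.62] pos [0.646  0.1702 0.2322] 0.025170058716116044
```

Contact still holds, with grip force at 0.9 N and rising, so I'll carry on.

>>> {"name": "drive_tool", "arguments": {
  "deltas": [
    [[0,2,0.3,0,0,0],[0,2,0.3,0,0,0],[0,2,0.4,0,0,0],[0,0,0,0,0,0],[0,0,0,0,0,0]]
  ]
}}

```text
time: 10.77
position: [0.6523, 0.1695, 0.2311]
tool_rot: [0.745, 0.668, 0.0, 0.0]
ft_force: [2.7, -0.1, -0.9]
grip_width: 0.0249
grip_force: 1.0
```

```bash
python3 beam.py
```

```text
n 178 top centroid [17.58 24.74] slope 0.262 F [ 1.72 -0.21 -0.96] [0.28 0.51 0.62] pos [0.6519 0.1696 0.2311] 0.025057569884068674
```

>>> {"name": "drive_tool", "arguments": {
  "deltas": [
    [[0,2,0.4,0,0,0],[0,2,0.4,0,0,0],[0,2,0.4,0,0,0],[0,0,0,0,0,0],[0,0,0,0,0,0]]
  ]
}}

```text
time: 11.53
position: [0.6582, 0.1689, 0.2299]
tool_rot: [0.745, 0.667, 0.0, 0.0]
ft_force: [1.9, -0.1, -0.3]
grip_width: 0.0252
grip_force: 1.0
```

>>> {"name": "drive_tool", "arguments": {
  "deltas": [
    [[0,2,0.5,0,0,0],[0,2,0.5,0,0,0],[0,2,0.5,0,0,0],[0,0,0,0,0,0],[0,0,0,0,0,0]]
  ]
}}

```text
time: 11.95
position: [0.6641, 0.1682, 0.2284]
tool_rot: [0.745, 0.668, 0.0, 0.0]
ft_force: [1.9, -0.6, -1.2]
grip_width: 0.0252
grip_force: 1.1
```

>>> {"name": "drive_tool", "arguments": {
  "deltas": [
    [[0,2,0.6,0,0,0],[0,2,0.6,0,0,0],[0,2,0.6,0,0,0],[0,0,0,0,0,0],[0,0,0,0,0,0]]
  ]
}}

```text
time: 12.37
position: [0.6701, 0.1676, 0.2266]
tool_rot: [0.745, 0.668, 0.0, 0.0]
ft_force: [2.3, -0.2, -2.1]
grip_width: 0.025
grip_force: 1.1
```

>>> {"name": "drive_tool", "arguments": {
  "deltas": [
    [[0,2,0.6,0,0,0],[0,2,0.7,0,0,0],[0,2,0.7,0,0,0],[0,0,0,0,0,0],[0,0,0,0,0,0]]
  ]
}}

```text
time: 12.78
position: [0.6761, 0.1669, 0.2246]
tool_rot: [0.745, 0.668, 0.0, 0.0]
ft_force: [1.3, -0.6, -1.3]
grip_width: 0.0254
grip_force: 1.2
```

>>> {"name": "drive_tool", "arguments": {
  "deltas": [
    [[0,2,0.7,0,0,0],[0,2,0.7,0,0,0],[0,2,0.7,0,0,0],[0,0,0,0,0,0],[0,0,0,0,0,0]]
  ]
}}

```text
time: 13.2
position: [0.682, 0.1663, 0.2224]
tool_rot: [0.745, 0.668, 0.0, 0.0]
ft_force: [2.7, 0.4, -2.0]
grip_width: 0.0255
grip_force: 1.2
```

>>> {"name": "drive_tool", "arguments": {
  "deltas": [
    [[0,2,0.8,0,0,0],[0,2,0.8,0,0,0],[0,2,0.8,0,0,0],[0,0,0,0,0,0],[0,0,0,0,0,0]]
  ]
}}

```text
time: 13.62
position: [0.688, 0.1656, 0.22]
tool_rot: [0.745, 0.667, 0.0, 0.0]
ft_force: [1.9, -0.8, -1.9]
grip_width: 0.0253
grip_force: 1.3
```

>>> {"name": "drive_tool", "arguments": {
  "deltas": [
    [[0,1.5,0.7,0,0,0],[0,1.5,0.7,0,0,0],[0,1.5,0.7,0,0,0],[0,0,0,0,0,0],[0,0,0,0,0,0]]
  ]
}}

```text
time: 14.03
position: [0.6918, 0.1653, 0.218]
tool_rot: [0.745, 0.668, -0.0, -0.0]
ft_force: [-0.1, -0.4, 0.7]
grip_width: 0.0253
grip_force: 0.0
```

```bash
python3 beam.py
```

```text
n 240 top centroid [ 6.91 17.16] slope 0.484 F [0.31 0.05 0.29] [0.28 0.68 0.42] pos [0.6922 0.1652 0.2181] 0.024892062396812523
```

Contact is gone (0 N) and the beam is still at about 2.0 rad, so the stop screw is on the pad. I'll release and lift clear.

>>> {"name": "drive_tool", "arguments": {
  "deltas": [
    [[0,0,0,0,0,0],[0,0,0,0,0,0],[0,0,0,0,0,0],[0,0,-10,0,0,0],[0,0,-20,0,0,0],[0,0,-25,0,0,0],[0,0,-25,0,0,0],[0,0,0,0,0,0]]
  ],
  "gripper": 46
}}

```text
time: 15.05
position: [0.6954, 0.1655, 0.3056]
tool_rot: [0.745, 0.668, 0.005, 0.004]
ft_force: [0.3, 0.0, 0.3]
grip_width: 0.0398
grip_force: 0.0
```

>>> {"name": "drive_tool", "arguments": {
  "deltas": [
    [[-7,-37,0,0,0,0],[-7,-37,0,0,0,0],[-7,-37,0,0,0,0],[-7,-37,0,0,0,0],[-7,-37,0,0,0,0],[-7,-37,0,0,0,0],[-7,-37,0,0,0,0],[-3,-24,0,0,0,0]]
  ]
}}

```text
time: 15.72
position: [0.4008, 0.144, 0.2979]
tool_rot: [0.744, 0.668, -0.001, -0.001]
ft_force: [-0.5, 0.0, -0.4]
grip_width: 0.0401
grip_force: 0.0
```

>>> {"name": "drive_tool", "arguments": {
  "deltas": [
    [[0,0,10,0,0,-0.12],[0,0,15,0,0,-0.12],[0,0,15,0,0,-0.12],[0,0,15,0,0,-0.12],[0,0,15,0,0,-0.12],[0,0,15,0,0,-0.12],[0,0,15,0,0,-0.12],[0,0,0,0,0,-0.12]]
  ]
}}

```text
time: 16.38
position: [0.4038, 0.1441, 0.1962]
tool_rot: [0.349, 0.937, -0.001, -0.002]
ft_force: [-0.2, -0.0, -0.4]
grip_width: 0.04
grip_force: 0.0
```

>>> {"name": "drive_tool", "arguments": {
  "deltas": [
    [[0,0,0,0,0,-0.12],[0,0,0,0,0,-0.12],[0,0,0,0,0,-0.12],[0,0,0,0,0,-0.12],[0,0,0,0,0,-0.12],[0,0,0,0,0,-0.011],[0,0,0,0,0,0],[0,0,0,0,0,0]]
  ]
}}

```text
time: 17.05
position: [0.4054, 0.1443, 0.1983]
tool_rot: [0.056, 0.998, 0.0, 0.0]
ft_force: [0.0, 0.5, -0.2]
grip_width: 0.0399
grip_force: 0.0
```

Run:
```python
from h import *
c=cam("wrist"); cv2.imwrite("pics/w2.png",c["img"][:,:,::-1])
o=sensors.get_obs();T=R.from_quat(o["tool_rot"]).as_matrix();print(o["q"],o["position"],T.round(3)); h=np.array([.4045,.1442,.044]);print("delta tool",T.T@(h-o["position"])*1000)
t=cam("top"); cv2.imwrite("pics/t2.png",cv2.resize(t["img"][120:300,230:400][:,:,::-1],None,fx=3.3,fy=3.3,interpolation=cv2.INTER_CUBIC))
```

```text
[ 8.09820402e-02  3.45422449e-01  1.95333974e+00  2.55506502e-05
  8.42398432e-01 -1.37899978e+00] [0.40537267 0.14427025 0.19820877] [[-0.994  0.111  0.   ]
 [ 0.111  0.994  0.   ]
 [-0.     0.    -1.   ]]
delta tool [  0.92438765  -0.18192925 154.20838117]
```

View pics/w2.png

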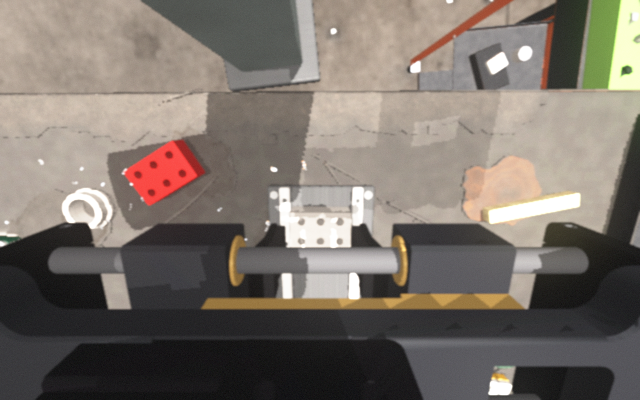

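The wrist view shows the block between the fingers: its near edge is at v≈212, from u≈288 to 352. The rails' near ends are at about (284,188) and (357,188).

Run:
```python
from h import *
c=cam("wrist"); o=sensors.get_obs();T=R.from_quat(o["tool_rot"]).as_matrix()
for u,v,z in [(288,212,.035),(352,212,.035),(284,188,.02),(357,188,.02)]:
    print(((T.T@(onz(c,u,v,z)-o["position"]))*1000).round(1))
g=cv2.cvtColor(c["img"],cv2.COLOR_RGB2GRAY); print(g[190:225,330].tolist()); print(g[200,278:365].tolist())
```

```text
[-25.5 -33.9 163.1]
[-25.4  38.5 163.1]
[ -1.  -39.5 178.1]
[ -0.9  45.3 178.1]
[181, 183, 179, 181, 182, 183, 180, 183, 179, 181, 184, 180, 179, 183, 183, 180, 183, 191, 189, 179, 165, 156, 167, 198, 211, 210, 212, 219, 233, 241, 244, 244, 245, 244, 245]
[149, 202, 241, 243, 214, 160, 135, 145, 193, 235, 239, 213, 151, 116, 124, 146, 174, 192, 203, 205, 206, 203, 192, 183, 177, 179, 177, 178, 175, 177, 180, 180, 179, 177, 177, 180, 181, 180, 179, 183, 184, 181, 184, 180, 186, 185, 184, 187, 186, 187, 185, 180, 184, 178, 181, 178, 180, 182, 183, 184, 184, 183, 182, 181, 182, 180, 181, 182, 179, 178, 177, 172, 153, 167, 235, 255, 255, 254, 229, 193, 203, 242, 255, 255, 254, 218, 180]
```

>>> {"name": "drive_tool", "arguments": {
  "deltas": [
    [[0,1.5,30,0,0,0],[0,0,30,0,0,0],[0,0,30,0,0,0],[0,0,30,0,0,0],[0,0,20,0,0,0],[0,0,14,0,0,0],[0,0,0,0,0,0],[0,0,0,0,0,0]]
  ]
}}

```text
time: 17.87
position: [0.4052, 0.1457, 0.0435]
tool_rot: [0.055, 0.999, -0.0, -0.001]
ft_force: [0.3, 0.2, -0.4]
grip_width: 0.04
grip_force: 0.0
```

>>> {"name": "drive_tool", "arguments": {
  "deltas": [
    [[-4,0,0,0,0,0],[-4,0,0,0,0,0],[-3,0,0,0,0,0],[-2,0,0,0,0,0],[-2,0,0,0,0,0],[-2,0,0,0,0,0],[-2,0,0,0,0,0],[-2,0,0,0,0,0]]
  ]
}}

```text
time: 18.53
position: [0.4215, 0.1435, 0.044]
tool_rot: [0.055, 0.998, -0.0, -0.005]
ft_force: [-7.8, 1.2, 6.9]
grip_width: 0.04
grip_force: 4.5
```

>>> {"name": "drive_tool", "arguments": {
  "deltas": [
    [[-2,0,0,0,0,0],[-2,0,0,0,0,0],[-3,0,0,0,0,0],[-3,0,0,0,0,0],[-3,0,0,0,0,0]]
  ]
}}

```text
time: 18.95
position: [0.4313, 0.142, 0.0438]
tool_rot: [0.054, 0.999, -0.001, -0.008]
ft_force: [-10.8, 0.9, 9.4]
grip_width: 0.0402
grip_force: 5.5
```

>>> {"name": "drive_tool", "arguments": {
  "deltas": [
    [[-2,0,-1,0,0,0],[-3,0,-1,0,0,0],[-3,0,0,0,0,0],[-3,0,0,0,0,0]]
  ]
}}

```text
time: 19.28
position: [0.4499, 0.1408, 0.0458]
tool_rot: [0.054, 0.999, -0.0, -0.001]
ft_force: [-3.4, 0.9, -1.7]
grip_width: 0.0403
grip_force: 1.6
```

>>> {"name": "drive_tool", "arguments": {
  "deltas": [
    [[-4,0,0,0,0,0],[-4,0,0,0,0,0],[-4,0,0,0,0,0],[-4,0,0,0,0,0],[-4,0,0,0,0,0],[-4,0,0,0,0,0],[-4,0,0,0,0,0],[-2,0,0,0,0,0]]
  ]
}}

```text
time: 19.95
position: [0.4809, 0.1375, 0.0461]
tool_rot: [0.054, 0.999, 0.0, 0.0]
ft_force: [-3.2, -0.0, -1.1]
grip_width: 0.0396
grip_force: 1.9
```

Run:
```python
from h import *
c=cam("side"); cv2.imwrite("pics/s2.png",cv2.resize(c["img"][170:290,230:390][:,:,::-1],None,fx=5,fy=5,interpolation=cv2.INTER_CUBIC))
```

View pics/s2.png

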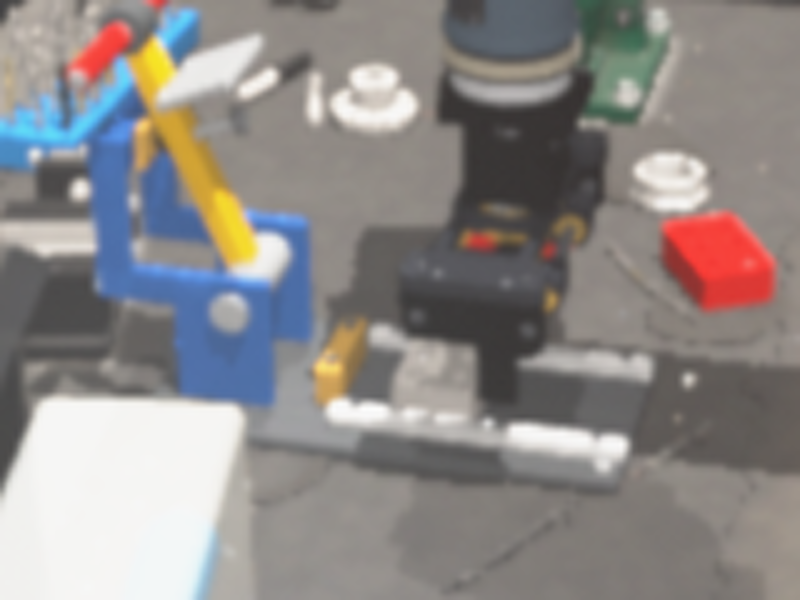

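The gate is holding open at crop (190,150). The block at crop (435,378) lies flat in the channel with about 30 mm to go to the stop at (345,360), and the gripper is clear of the gate plate.

>>> {"name": "drive_tool", "arguments": {
  "deltas": [
    [[-3,0,0,0,0,0],[-3,0,0,0,0,0],[-3,0,0,0,0,0],[-3,0,0,0,0,0],[-3,0,0,0,0,0],[-3,0,0,0,0,0],[-2,0,0,0,0,0],[0,0,0,0,0,0]]
  ]
}}

```text
time: 20.67
position: [0.4995, 0.1354, 0.0462]
tool_rot: [0.054, 0.999, -0.0, -0.0]
ft_force: [-4.1, 1.2, 0.0]
grip_width: 0.04
grip_force: 2.3
```

>>> {"name": "drive_tool", "arguments": {
  "deltas": [
    [[-1,0,0,0,0,0],[-1,0,0,0,0,0],[0,0,0,0,0,0]]
  ]
}}

```text
time: 20.92
position: [0.4996, 0.1354, 0.0462]
tool_rot: [0.054, 0.999, -0.0, -0.002]
ft_force: [-6.4, -0.1, 2.4]
grip_width: 0.04
grip_force: 3.5
```

>>> {"name": "drive_tool", "arguments": {
  "deltas": [
    [[-1,0,0,0,0,0],[-1,0,0,0,0,0],[0,0,0,0,0,0]]
  ]
}}

```text
time: 21.17
position: [0.5021, 0.1351, 0.0462]
tool_rot: [0.054, 0.999, -0.0, -0.002]
ft_force: [-5.1, 0.8, 1.1]
grip_width: 0.0401
grip_force: 2.9
```

>>> {"name": "drive_tool", "arguments": {
  "deltas": [
    [[-1,0,0,0,0,0],[-1,0,0,0,0,0],[-1,0,0,0,0,0],[0,0,0,0,0,0]]
  ]
}}

```text
time: 21.5
position: [0.5051, 0.1348, 0.0462]
tool_rot: [0.054, 0.999, -0.0, -0.002]
ft_force: [-5.8, 0.8, 2.3]
grip_width: 0.0401
grip_force: 3.0
```

>>> {"name": "drive_tool", "arguments": {
  "deltas": [
    [[-1,0,0,0,0,0],[-1,0,0,0,0,0],[0,0,0,0,0,0]]
  ]
}}

```text
time: 21.75
position: [0.5069, 0.1346, 0.0462]
tool_rot: [0.054, 0.999, -0.0, -0.002]
ft_force: [-5.9, -0.1, 2.7]
grip_width: 0.04
grip_force: 3.1
```

>>> {"name": "drive_tool", "arguments": {
  "deltas": [
    [[-1,0,0,0,0,0],[-1,0,0,0,0,0],[0,0,0,0,0,0]]
  ]
}}

```text
time: 22.0
position: [0.5089, 0.1344, 0.0462]
tool_rot: [0.054, 0.999, -0.0, -0.002]
ft_force: [-5.7, 1.2, 2.3]
grip_width: 0.0399
grip_force: 3.0
```

>>> {"name": "drive_tool", "arguments": {
  "deltas": [
    [[-1,0,0,0,0,0],[-1,0,0,0,0,0],[0,0,0,0,0,0]]
  ]
}}

```text
time: 22.25
position: [0.5109, 0.1342, 0.0462]
tool_rot: [0.054, 0.999, -0.0, -0.002]
ft_force: [-6.6, 0.4, 0.9]
grip_width: 0.0403
grip_force: 3.1
```

>>> {"name": "drive_tool", "arguments": {
  "deltas": [
    [[-1,0,0,0,0,0],[-1,0,0,0,0,0],[0,0,0,0,0,0]]
  ]
}}

```text
time: 22.5
position: [0.5124, 0.1339, 0.0462]
tool_rot: [0.054, 0.999, -0.0, -0.002]
ft_force: [-7.1, 0.6, 3.6]
grip_width: 0.0401
grip_force: 3.6
```

>>> {"name": "drive_tool", "arguments": {
  "deltas": [
    [[-1,0,0,0,0,0],[0,0,0,0,0,0]]
  ]
}}

```text
time: 22.67
position: [0.5125, 0.1339, 0.0462]
tool_rot: [0.054, 0.999, -0.0, -0.003]
ft_force: [-8.1, 1.2, 4.9]
grip_width: 0.0398
grip_force: 4.2
```

>>> {"name": "drive_tool", "arguments": {
  "deltas": [
    [[-1,0,0,0,0,0],[-1,0,0,0,0,0],[-1,0,0,0,0,0],[0,0,0,0,0,0]]
  ]
}}

```text
time: 23.0
position: [0.5126, 0.1339, 0.0462]
tool_rot: [0.054, 0.999, -0.0, -0.006]
ft_force: [-12.4, 2.9, 9.9]
grip_width: 0.0397
grip_force: 6.3
```

The block has stopped: 12 N gives no further motion, against about 6 N while it was sliding. I'll back off and check.

>>> {"name": "drive_tool", "arguments": {
  "deltas": [
    [[3,0,0,0,0,0],[3,0,0,0,0,0],[10,0,0,0,0,0],[20,0,0,0,0,0],[25,0,0,0,0,0],[30,0,-10,0,0,0],[20,0,-30,0,0,0],[0,0,-40,0,0,0]]
  ]
}}

```text
time: 23.67
position: [0.402, 0.1454, 0.1247]
tool_rot: [0.054, 0.999, -0.001, -0.005]
ft_force: [0.8, -0.6, -1.3]
grip_width: 0.04
grip_force: 0.0
```

>>> {"name": "drive_tool", "arguments": {
  "deltas": [
    [[0,-35,-15,0,0,0],[0,-40,0,0,0,0],[0,-40,0,0,0,0],[0,-40,0,0,0,0],[0,-40,0,0,0,0],[0,0,0,0,0,0]]
  ]
}}

```text
time: 24.17
position: [0.391, -0.0564, 0.142]
tool_rot: [0.059, 0.998, -0.003, 0.005]
ft_force: [-0.2, -0.2, 0.6]
grip_width: 0.0401
grip_force: 0.0
```

Run:
```python
from h import *
a=cam("side")["img"][185:265,255:375];b=cam("top")["img"][170:270,255:375]
f=lambda i:cv2.resize(i[:,:,::-1],(400,int(i.shape[0]*400/120)),interpolation=cv2.INTER_CUBIC)
cv2.imwrite("pics/end.png",np.vstack([f(a),f(b)[:330]]))
```

```text
(no output)
```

View pics/end.png

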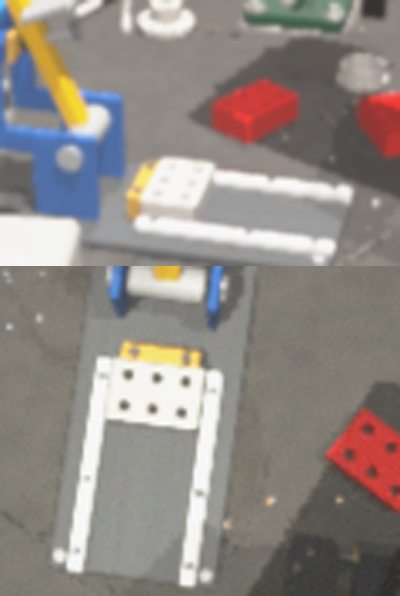

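The block sits flush and square against the brass stop (crop (150,355)). The gate is open and the robot is clear of everything.

```bash
python3 -c "
from rig import ticket
print(ticket.hand_in())"
```

```text
the job is handed in; nothing more can be done
None
```

I handed the job in: the gate arm rests open on its pad and the setup block sits flush against the brass end stop. The last pictures showed both in place with the robot clear, but the hand-in gave no verdict back.

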